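# Pull the dud pod from the desk garden and stand it on a coaster

## Robot

A 6-joint arm with a two-finger parallel gripper is mounted at the origin on the work surface. World frame = base frame: x ahead of the robot, y to its left, z up, the work surface at z = 0. Lengths are in m, angles in degrees, forces in N, time in s.
With the tool pointing down it reaches from about 0.35 to 0.875 m from the base axis. Payload 15.5 kg.
Tool frame: the origin (TCP) lies at the very end of the fingers, on their centre line; the grasp point (between the pads) lies 19 mm behind it (r.hold_point_z is the distance from the TCP to the grasp point, in m); z points along the fingers, y is the direction in which the jaws open and shut (so a half turn about z gives the same grasp; the last joint's range is limited). The gripper opens to 85 mm and grips with 20 to 120 N. Pads are 22 mm wide; open, the fingers measure 114 mm over their backs; the gripper's body (76 mm by 85 mm) begins 54 mm behind the grasp point. The pads swing forward as they close: fully open they stand 13 mm farther back than shut.
Start: joints at [71.362, 28.281, 77.091, -0, 74.628, -5.472], TCP at [0.142, 0.609, 0.231] pointing down, gripper open.
Joint ranges: [-166.48, 166.48], [-47.26, 123.95], [12.59, 153.08], [-70.14, 250.14], [6.76, 159.57], [-176.63, 176.63]. Speed limits (degrees/s): [108.29, 108.29, 147.25, 172.46, 172.46, 172.46].

## Interface

Orientations are given as a 3x3 rotation matrix whose columns are the frame's x, y, z axes.
In Python, from workcell import r gives the robot as it stands. Calls block until the motion is done:
- r.move_ptp(position, orientation): joint-space move of the TCP to a pose.
- r.move_straight(position, rate=0.15, ori=None, guard=None): straight line of the TCP; ori=None keeps the orientation; rate is the mean speed in m/s. With guard (N) it stops when the force on the tool has changed by that much, and returns True; else False.
- r.move_joints(angles): joint-space move.
- r.grip(opening): finger opening in m; the grip force is fixed at half the most; returns when the fingers have stopped.
- r.hold(seconds).
- r.solve_ik(position, orientation): joint angles nearest the present ones, or None.
- r.snapshot(name): name is "side" or "top" or "wrist"; returns a dict with "img" (384x512x3 uint8, red, green, blue), "fovy" (degrees; the focal length in pixels is half the picture's height over the tangent of half this angle, whatever the lens; pixels are square), "cx", "cy" (the principal point, pixels), "T" (4x4, takes a point from camera to world coordinates); the wrist camera has in their place "tool_from_camera" (4x4, takes a point from camera to tool coordinates, whose origin is the TCP and whose axes are the flange's). Camera axes: x right, y down, z forward; pixel columns grow to the right and rows downward; lengths in m; the calibration is good to about 2 mm. A picture is of the moment at which its call begins: read the wrist's pose just before it. There is no depth.
A pose or a line that the arm cannot do raises r.MotionError and nothing moves.
- r.sign_off(): hands the job in, once; it reports no verdict.
Readings, each from a call of its own:
- r.get_t(): time.
- r.get_q(): joint angles.
- r.get_joint_vel(): joint speeds.
- r.get_joint_efforts(): joint torques, N m.
- r.get_tool_pos(): TCP position.
- r.get_orientation(): TCP orientation.
- r.get_ft_force(): force on the tool from outside, world axes, zero at the start.
- r.get_wrist_torque(): the same for the moment, N m.
- r.get_grip_width(): finger opening in m.
Only numpy, scipy, OpenCV 4.12 (cv2) and the standard library are available. Lean on these libraries where they do the work, as an engineer would, in place of code of your own. Each camera call takes 0.05 s, during which the arm holds its last target. There are 200 camera calls.

## Task

Nothing has come up in the pod with the yellow handle, so it has to come out of the desk garden. First slide the top coaster off its stack so that it lies flat on the table, without lifting it or shifting the two below; then draw the pod straight up out of its socket by its handle and, keeping it upright, set it down gently in the middle of that coaster. Leave the other pods, the plugs and everything else on the table as they are.

Things in the scene. Friction and masses are not known exactly. Their poses are not given: they have to be found in the camera images.
- garden: desk garden, fixed, on the robot's left or right: white tank 220 (its x) by 300 (y) by 115 mm tall, dark deck on top with six sockets, two rows of three, 90 mm apart both ways about its centre. Sockets are 38 mm wide, deck 25 mm thick, recess 49 mm wide and 4 mm deep at the mouth: rims lie flush, only handles stand out. Origin: centre of underside; z up.
- pod_yellow: bare pod, the only one with a yellow handle and no leaves, 60 g, in a socket (foot at 65 mm height). Black basket: foot 33, body 36, rim 46 mm wide; rim top, flush with the deck, 50 mm above the foot. On it an arch handle: level bar 42 mm long along the pod's y, 10 mm thick along x, 72 to 84 mm above the foot, on two posts; up to 60 degrees askew. Origin: centre of foot; z up.
- pod_basil: growing pod with a white handle and green leaves, same shape and axes as pod_yellow, seated in a socket; leave alone.
- pod_lettuce: growing pod with a white handle and green leaves, same shape and axes as pod_yellow, seated in a socket; leave alone.
- pod_mint: growing pod with a white handle and green leaves, same shape and axes as pod_yellow, seated in a socket; leave alone.
- blank_a: grey blanking plug lying flush in a socket, rim 46 mm across, 16 mm tall, to be left alone. Origin: centre of its underside.
- blank_b: the other grey blanking plug, same size, to be left alone.
- coaster_top: top one of a stack of three loose square bamboo coasters, each 100 by 100 by 10 mm, 70 g, with a round cork inlay; sides along its x and y. Origin: centre of its underside (20 mm above the table at first); z up. The stack stands across from the garden; the table between them is clear. Pushed off, its rear edge can stay hung on the stack: then press or push it clear.
- coaster_middle: middle coaster, same size, underside 10 mm above the table; must stay where it is.
- coaster_bottom: bottom coaster, same size, on the table; must stay where it is.
- tumbler_black: black insulated tumbler with a handle, 90 mm across, 195 mm tall, standing at the right side of the table. Origin: centre of its underside. Leave alone.
- tumbler_purple: purple tumbler, 90 mm across, 195 mm tall, standing at the left side of the table. Origin: centre of its underside. Leave alone.
- phone: black phone lying flat, 150 by 73 by 9 mm, at the far edge of the table, left of the middle. Origin: centre of its underside. Leave alone.
- scoop: hand trowel with a wooden handle lying flat, 230 mm long and 30 mm tall, at the far edge of the table, right of the middle. Origin: between handle and blade. Leave alone.

How it is judged (in metres and radians):
On the way, in this order (a step that is already met when the one before it is completed fails the run):
1. the top coaster has been slid off and lies flat and still on the table beside the stack (height (world z) of coaster_top below 0.004 m and angle between coaster_top's own z axis and vertical below 0.05 rad and horizontal distance between coaster_top and coaster_bottom above 0.098 m and linear speed of coaster_top below 0.02 m/s), for 0.2 s.
2. the yellow pod has been drawn clear of its socket (foot above the deck), upright (z of pod_yellow in the frame of garden above 0.118 m and angle between pod_yellow's own z axis and vertical below 0.45 rad), for 0.1 s.
At the end, for the whole second after the job is handed in: The yellow pod stands upright (0.08 rad), at rest and let go, within 22 mm of the middle of the top coaster, which lies flat on the table clear of the stack (centres over 98 mm apart). Lower coasters, other pods and plugs within 12 mm, other things within 20 mm of their starts (all of step 1 and horizontal distance between pod_yellow and coaster_top below 0.022 m and z of pod_yellow in the frame of coaster_top between 0.007 and 0.013 m and angle between pod_yellow's own z axis and vertical below 0.08 rad and linear speed of pod_yellow below 0.02 m/s and distance of each of pod_basil, pod_lettuce, pod_mint, blank_a, blank_b, coaster_middle, coaster_bottom from where it was at the start of the episode below 0.012 m and distance of each of tumbler_black, tumbler_purple, phone, scoop from where it was at the start of the episode below 0.02 m); the robot touches nothing.
It fails at once if another pod, a plug or a lower coaster is moved more than 12 mm, or a tumbler, the phone or the trowel more than 20 mm (distance of any of pod_basil, pod_lettuce, pod_mint, blank_a, blank_b, coaster_middle, coaster_bottom from where it was at the start of the episode above 0.012 m or distance of any of tumbler_black, tumbler_purple, phone, scoop from where it was at the start of the episode above 0.02 m).
It fails at once if the top coaster is lifted (its underside more than 40 mm above the table) instead of slid (height (world z) of coaster_top above 0.04 m).
It fails at once if the yellow pod is tipped by more than 0.45 rad (it would drip) (angle between pod_yellow's own z axis and vertical above 0.45 rad).
It fails at once if the yellow pod is wrenched against its socket with more than 40 N (contact force between pod_yellow and garden above 40 N).
It fails at once if the yellow pod is dropped (falls free at more than 0.5 m/s) (linear speed of pod_yellow above 0.5 m/s and contact force between pod_yellow and the fingers below 0.05 N).
It also fails if it takes over 64 s, if anything falls off the work surface, if the arm or the gripper's body presses on something with over 40 N, if the wrist force passes 120 N, or if a joint passes its speed limit or range.

## Working session

There is one attempt and no reset: what is moved stays moved. The work goes in short steps, each a Python script; the robot and the scene stay as the last script left them, time stands still between calls to the robot, and variables do not carry over. Pictures are saved under pics/ and viewed, about 8 in all and at most 12, crops included, and the job is handed in when it is done.

```bash
mkdir -p pics; cat > h.py <<'E'
import numpy as np, cv2
from workcell import r
def ray(s,u,v,T):
    f=s["img"].shape[0]/2/np.tan(np.radians(s["fovy"])/2)
    d=T[:3,:3]@np.array([(u-s["cx"])/f,(v-s["cy"])/f,1]); return T[:3,3],d
def at(s,u,v,z,T=None):
    o,d=ray(s,u,v,s["T"] if T is None else T); return o+d*(z-o[2])/d[2]
def px(s,p,T=None):
    T=s["T"] if T is None else T
    f=s["img"].shape[0]/2/np.tan(np.radians(s["fovy"])/2)
    c=np.linalg.inv(T)@np.append(p,1); return f*c[0]/c[2]+s["cx"],f*c[1]/c[2]+s["cy"]
def wristT(s):
    T=np.eye(4);T[:3,:3]=s["R"];T[:3,3]=s["p"];return T@s["tool_from_camera"]
def down(a): # tool y (jaw dir) at angle a (deg) in world, z down
    a=np.radians(a);y=np.array([np.cos(a),np.sin(a),0]);z=np.array([0,0,-1.]);return np.column_stack([np.cross(y,z),y,z])
E
python3 - <<'E'
from h import *
import pickle
for n in("top","side"):
    s=r.snapshot(n);pickle.dump(s,open(n+".pkl","wb"))
    print(n,s["fovy"],s["cx"],s["cy"],s["T"].round(3).tolist())
    cv2.imwrite(f"pics/{n}.png",cv2.resize(s["img"][...,::-1],(800,600)))
print(r.get_orientation(),r.get_t(),r.hold_point_z)
E
```

```text
top 43.17760004317568 259.0413999099247 185.5673238598712 [[0.027, -0.997, 0.077, 0.466], [-1.0, -0.025, 0.017, -0.016], [-0.015, -0.078, -0.997, 1.79], [0.0, 0.0, 0.0, 1.0]]
side 45.49126377544975 246.39351830503733 188.01749556539232 [[-0.999, -0.043, 0.02, 0.565], [-0.046, 0.754, -0.655, 0.927], [0.014, -0.655, -0.755, 1.139], [0.0, 0.0, 0.0, 1.0]]
[[-9.73711088e-01  2.27786280e-01 -3.57685915e-04]
 [ 2.27786532e-01  9.73710550e-01 -1.02985297e-03]
 [ 1.13696172e-04 -1.08425529e-03 -9.99999406e-01]] 0.1 0.0187
```

View pics/top.png

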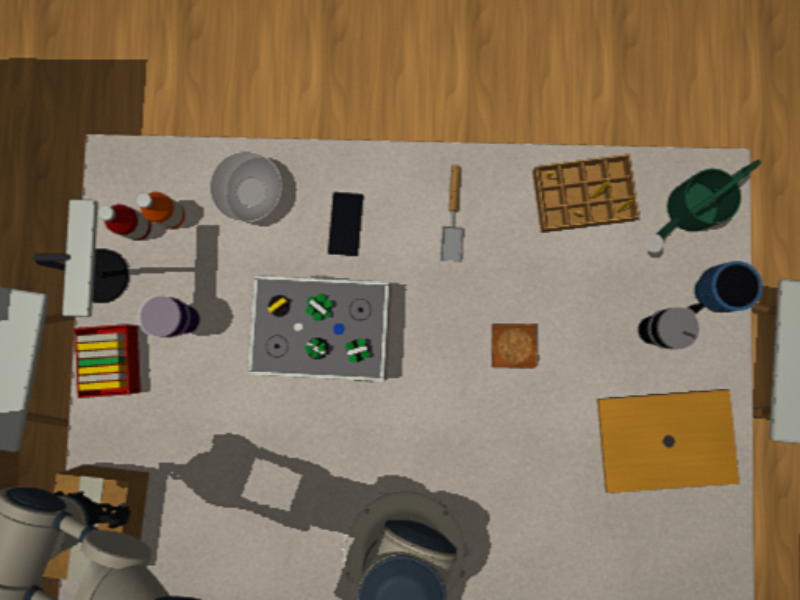

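View pics/side.png

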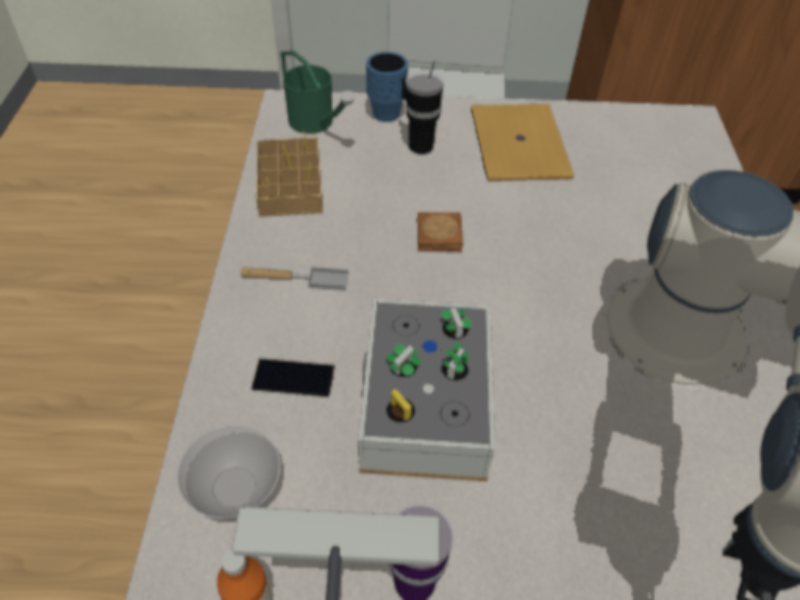

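Top view: garden at about (320,330), stack at (515,345), and the yellow pod at (278,306) in the far-left socket. All pixels are in the 800x600 view. The clear table lies between the stack and the garden, so I'll push +y.

```bash
python3 - <<'E'
from h import *
import pickle
s=pickle.load(open("top.pkl","rb"))
P=lambda u,v,z:at(s,u*.64,v*.64,z).round(3)
print("coaster",[P(*c,.03) for c in((492,324),(538,324),(537,367),(492,367))],P(515,345.5,.03))
print("deck corners",[P(*c,.115) for c in((254,278),(389,283),(385,380),(249,374))])
print("bar ends",P(268,312,.149),P(289,299,.149))
print("blanks",P(360,309,.115),P(277,346,.115))
C=P(515,345.5,.03)
R=down(180)
for p in (C+[0,0,.25],C+[0,-.09,.1]): print(r.solve_ik(p,R),r.solve_ik(p,down(0)))
r.grip(.05)
# lift above everything, then over the coaster
p=r.get_tool_pos(); r.move_straight([p[0],p[1],.4],.3)
r.move_ptp(C+[-.02,0,.27],down(0) if r.solve_ik(C+[0,0,.25],R) is None else down(0))
T=r.get_tool_pos();Ro=r.get_orientation();w=r.snapshot("wrist");w["p"]=T;w["R"]=Ro
pickle.dump(w,open("w1.pkl","wb"));cv2.imwrite("pics/w1.png",cv2.resize(w["img"][...,::-1],(800,600)))
print(T,r.get_q(),r.get_t(),r.get_ft_force())
E
```

```text
coaster [array([ 0.528, -0.19 ,  0.03 ]), array([ 0.531, -0.296,  0.03 ]), array([ 0.432, -0.295,  0.03 ]), array([ 0.429, -0.192,  0.03 ])] [ 0.48  -0.244  0.03 ]
deck corners [array([0.614, 0.349, 0.115]), array([0.61 , 0.048, 0.115]), array([0.396, 0.051, 0.115]), array([0.401, 0.351, 0.115])]
bar ends [0.537 0.308 0.149] [0.567 0.263 0.149]
blanks [0.551 0.111 0.115] [0.464 0.292 0.115]
[-3.33006471e+01  1.86046529e+01  8.53155535e+01 -2.54444375e-14
  7.60797936e+01  1.46699353e+02] [-3.33006471e+01  1.86046529e+01  8.53155535e+01 -2.54444375e-14
  7.60797936e+01 -3.33006471e+01]
[-4.06812500e+01  3.16583681e+01  8.93951973e+01 -2.54444375e-14
  5.89464346e+01  1.39318750e+02] [-4.06812500e+01  3.16583681e+01  8.93951973e+01 -2.54444375e-14
  5.89464346e+01 -4.06812500e+01]
[ 0.46030504 -0.24353641  0.30006989] [-3.44608205e+01  1.60996491e+01  8.58056142e+01  2.49152010e-03
  7.80927477e+01 -3.45126595e+01] 4.5 [-0.45114714  0.51281646 -0.69501453]
```

View pics/w1.png

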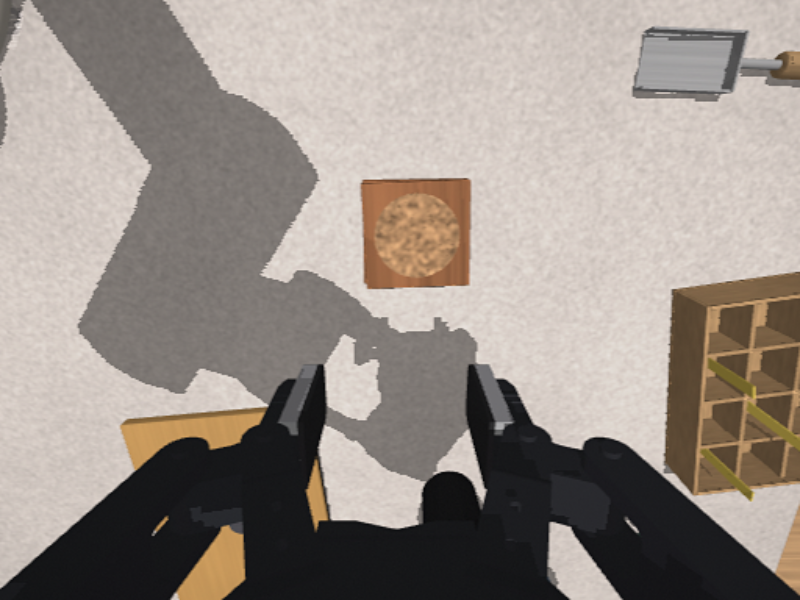

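Wrist view: the coaster's top corners are near (362,181), (470,179), (469,285) and (367,289), and the area around it is clear. I'll compute its pose, then touch the table behind the stack to calibrate fingertip height before pushing.

```bash
python3 - <<'E'
from h import *
import pickle
w=pickle.load(open("w1.pkl","rb"));T=wristT(w)
q=np.array([at(w,u*.64,v*.64,.03,T) for u,v in((362,181),(470,179),(469,285),(367,289))]);print(q.round(4),q.mean(0))
C=np.array([.48,-.244])*.5+q.mean(0)[:2]*.5; print(C)
R=down(0)
y0=C[1]-.05-.011-.025
r.move_ptp([C[0],y0,.08],R)
r.hold(.2)
print("table touch",r.move_straight([C[0],y0,-.004],.04,guard=4),r.get_tool_pos())
zt=r.get_tool_pos()[2]; 
r.move_straight([C[0],y0,max(zt,-.002)+.024],.05); r.hold(.2)
print(r.get_tool_pos(),r.get_ft_force(),r.get_t())
print(r.move_straight([C[0],y0+.05,max(zt,-.002)+.024],.05,guard=8),r.get_tool_pos(),r.get_ft_force())
w=r.snapshot("side");cv2.imwrite("pics/s2.png",cv2.resize(w["img"][110:210,230:350][...,::-1],(720,600)))
print(r.get_t(),zt)
E
```

```text
[[ 0.4301 -0.1907  0.03  ]
 [ 0.5273 -0.189   0.03  ]
 [ 0.5316 -0.2886  0.03  ]
 [ 0.4326 -0.2927  0.03  ]] [ 0.4803949 -0.2402649  0.03     ]
[ 0.48019745 -0.24213245]
table touch True [ 0.48019547 -0.32813468 -0.0030295 ]
[ 0.48006772 -0.32800414  0.02170576] [-0.45322618 -0.08180695  0.33180762] 8.4667
False [ 0.48025778 -0.2783901   0.02200766] [-0.62351511 -0.08922211  0.34558735]
9.6667 -0.0030295017577623602
```

View pics/s2.png

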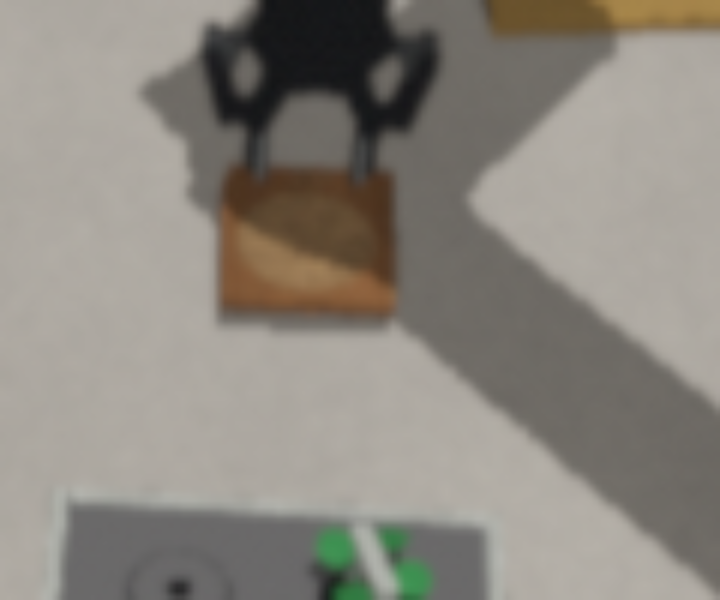

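Side crop: the fingers sit against the rear edge of the top coaster, around (310,175). It has moved about 20 mm and overhangs the front edge at y≈320, so the push is working and I'll continue.

```bash
python3 - <<'E'
from h import *
p=r.get_tool_pos()
print(r.move_straight([p[0],-.186,p[2]],.045,guard=12),r.get_tool_pos(),r.get_ft_force())
r.hold(.2);print(r.get_ft_force())
w=r.snapshot("side");a=cv2.resize(w["img"][110:210,230:350][...,::-1],(720,600))
r.move_straight([p[0],-.21,.3],.3)
w=r.snapshot("side");b=cv2.resize(w["img"][110:210,230:350][...,::-1],(720,600))
cv2.imwrite("pics/s3.png",cv2.resize(np.hstack([a,b]),(800,333)))
T=r.get_tool_pos();Ro=r.get_orientation();w=r.snapshot("wrist");w["p"]=T;w["R"]=Ro
import pickle
pickle.dump(w,open("w2.pkl","wb"));cv2.imwrite("pics/w2.png",cv2.resize(w["img"][...,::-1],(800,600)))
print(T,r.get_t())
E
```

```text
False [ 0.48023965 -0.18615687  0.02199416] [ 0.42755703 -0.22195493 -0.20816735]
[-0.86501396  0.88108381 -0.89104366]
[ 0.47952287 -0.20951325  0.2984204 ] 13.3
```

View pics/s3.png

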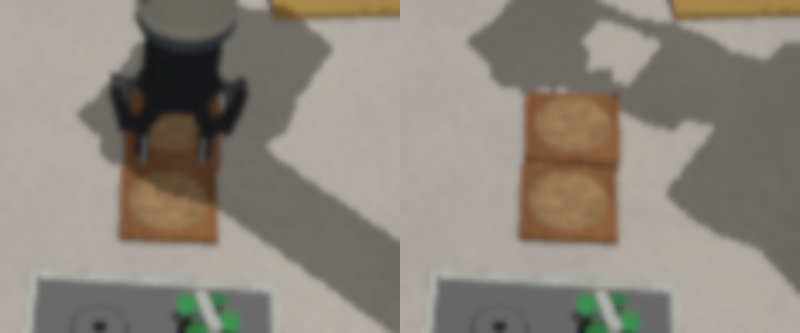

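View pics/w2.png

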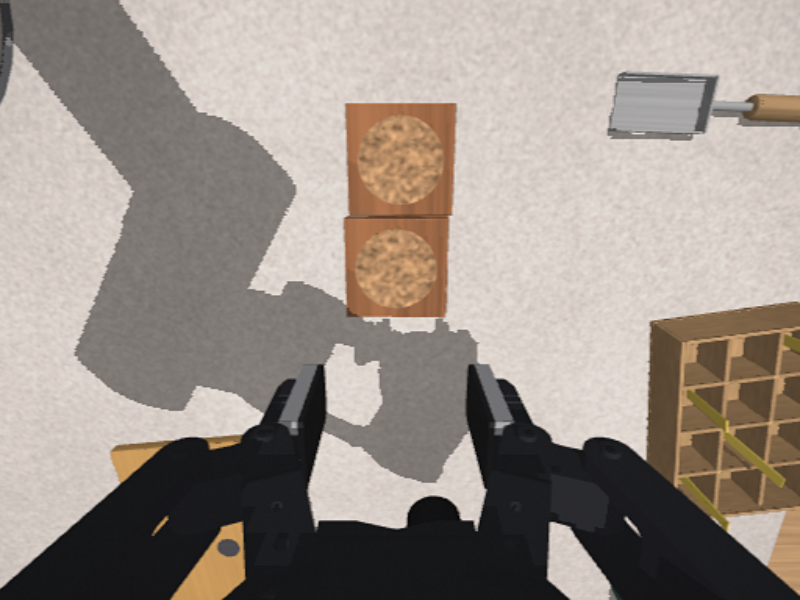

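The side view shows the coaster in front of the stack. In the wrist view the moved coaster spans (346,103)–(453,215) and the stack spans (345,217)–(447,317). I'll check the sizes to see whether it lies flat or is still hung up.

```bash
python3 - <<'E'
from h import *
import pickle
w=pickle.load(open("w2.pkl","rb"));T=wristT(w);print("cam",T[:3,3])
A=lambda L,z:np.array([at(w,u*.64,v*.64,z,T) for u,v in L])
m=A(((346,103),(456,103),(453,215),(349,216)),.01);st=A(((345,217),(447,216),(446,317),(347,317)),.02)
for q in(m,st):print(q.round(4).tolist(),q.mean(0),np.linalg.norm(np.roll(q,-1,0)-q,axis=1).round(4))
print("cork",A(((400.5,159),(396,269)),.01))
g=w["img"];i=g[55:215,210:300][...,::-1]
cv2.imwrite("pics/w2c.png",cv2.resize(w["img"][120:160,210:300][...,::-1],(800,356),interpolation=cv2.INTER_CUBIC))
E
```

```text
cam [ 0.47990137 -0.12902625  0.43999764]
[[0.4344, -0.0896, 0.01], [0.5326, -0.0897, 0.01], [0.5339, -0.1891, 0.01], [0.4337, -0.1901, 0.01]] [ 0.48365425 -0.13963248  0.01      ] [0.0983 0.0994 0.1002 0.1005]
[[0.431, -0.1896, 0.02], [0.527, -0.1887, 0.02], [0.5296, -0.2904, 0.02], [0.4294, -0.2904, 0.02]] [ 0.47924897 -0.23975813  0.02      ] [0.0961 0.1017 0.1003 0.1008]
cork [[ 0.48321114 -0.13752562  0.01      ]
 [ 0.47900137 -0.24283396  0.01      ]]
```

View pics/w2c.png

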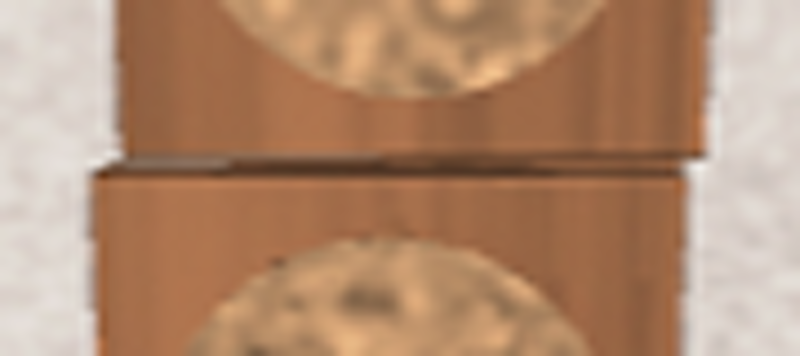

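A gap showing table and the stack's side wall is visible at (170,163). Sides of 98–100 mm at z=10 mm and a centre separation of about 102 mm mean the coaster is flat on the table. Next I'll take a close look at the yellow pod.

```bash
python3 - <<'E'
from h import *
import pickle
for a in(34,-146):print(a,r.solve_ik([.552,.2855,.124],down(a)),r.solve_ik([.483,-.138,.2],down(a)))
r.move_ptp([.597,.2185,.30],down(34));r.hold(.2)
T=r.get_tool_pos();Ro=r.get_orientation();w=r.snapshot("wrist");w["p"]=T;w["R"]=Ro
pickle.dump(w,open("w3.pkl","wb"));cv2.imwrite("pics/w3.png",cv2.resize(w["img"][...,::-1],(800,600)))
print(T,r.get_t(),wristT(w)[:3,3])
E
```

```text
34 [ 2.18451697e+01  3.45795980e+01  8.42543243e+01 -2.54444375e-14
  6.11660778e+01 -1.21548303e+01] [-2.27594584e+01  2.06141109e+01  9.64503588e+01 -2.54444375e-14
  6.29355303e+01 -5.67594584e+01]
-146 [ 2.18451697e+01  3.45795980e+01  8.42543243e+01 -2.54444375e-14
  6.11660778e+01  1.67845170e+02] [-2.27594584e+01  2.06141109e+01  9.64503588e+01 -2.54444375e-14
  6.29355303e+01  1.23240542e+02]
[0.59720647 0.21760724 0.30007271] 15.1833 [0.55217609 0.28471924 0.4414648 ]
```

View pics/w3.png

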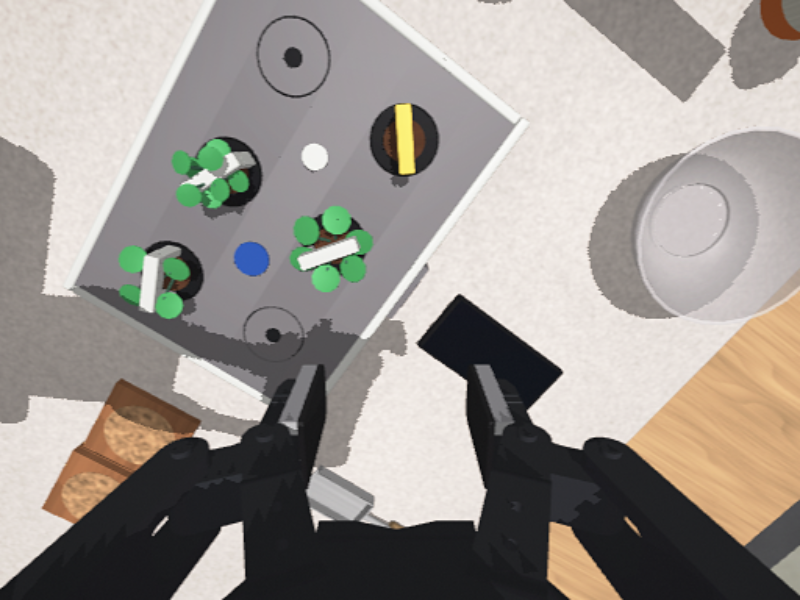

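The yellow bar runs from (403.5,104) to (406.5,174) with the rim centred near (404,140), and there is room on both sides for the fingers. I'll compute the pose and grasp.

```bash
python3 - <<'E'
from h import *
import pickle
w=pickle.load(open("w3.pkl","rb"));T=wristT(w)
A=lambda u,v,z:at(w,u*.64,v*.64,z,T)
e=np.array([A(403.5,104,.149),A(406.5,174,.149)]);c=e.mean(0);rim=A(404.5,140.5,.115)
d=e[0]-e[1];ang=np.degrees(np.arctan2(d[1],d[0]));L=np.hypot(*d[:2])
ja=ang-90
ja=(ja-34+90)%180-90+34
print(e.round(4),c,rim,L,ang,ja)
assert abs(L-.042)<.005 and np.hypot(*(c-rim)[:2])<.006
c=(c+rim)/2
R=down(ja)
r.move_ptp([c[0],c[1],.20],R);r.hold(.2)
print(r.move_straight([c[0],c[1],.1255],.06,guard=4),r.get_tool_pos())
r.grip(0.0);r.hold(.2)
print("width",r.get_grip_width(),r.get_tool_pos(),r.get_ft_force(),r.get_t())
w=r.snapshot("side");cv2.imwrite("pics/s4.png",cv2.resize(w["img"][180:300,200:350][...,::-1],(750,600)))
pickle.dump((c,ja),open("g.pkl","wb"))
E
```

```text
[[0.5421 0.3087 0.149 ]
 [0.5668 0.2757 0.149 ]] [0.5544683  0.29219182 0.149     ] [0.55467862 0.29248238 0.115     ] 0.04118440460706132 126.86099925801916 36.86099925801916
False [0.55479702 0.29242477 0.12590415]
width 0.00883875380334982 [0.55461748 0.29235741 0.12565305] [-0.91649774 -0.34211639  3.33252394] 18.0083
```

View pics/s4.png

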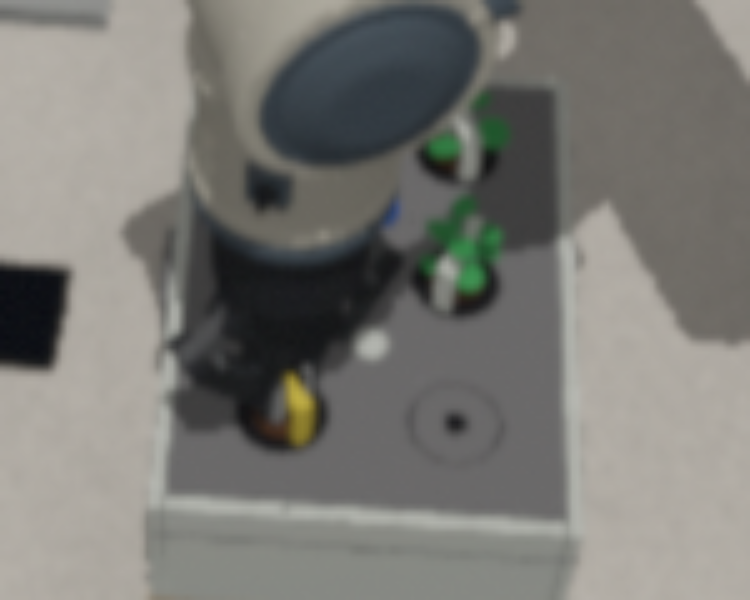

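Width reads 8.8 mm on a bar of about 10 mm, and the handle sits between the pads at (290,400). I'll lift gently with a force guard and look before carrying it.

```bash
python3 - <<'E'
from h import *
p=r.get_tool_pos()
g=r.move_straight([p[0],p[1],p[2]+.075],.04,guard=15);print(g,r.get_tool_pos(),r.get_ft_force(),r.get_grip_width())
if not g:
    print(r.move_straight([p[0],p[1],.26],.12),r.get_grip_width())
    r.move_straight([.483,-.138,.26],.18);r.hold(.3)
print(r.get_tool_pos(),r.get_ft_force(),r.get_grip_width(),r.get_t())
import pickle
w=r.snapshot("side");pickle.dump(w,open("s5.pkl","wb"));cv2.imwrite("pics/s5.png",cv2.resize(w["img"][70:220,200:400][...,::-1],(800,600)))
E
```

```text
False [0.55455559 0.29231801 0.20046665] [ 0.36188915 -0.36173014 -0.17333172] 0.008454124592898437
False 0.008876766298433664
[ 0.48302685 -0.13787151  0.26002109] [ 0.0528214   0.1156347  -0.80331572] 0.008573154079129057 23.6
```

View pics/s5.png

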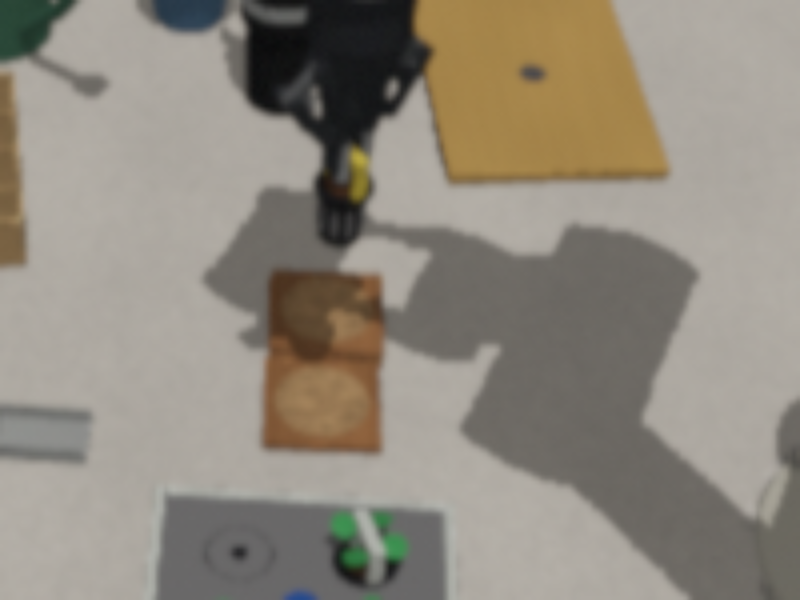

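The pod hangs upright from the gripper at (340,200), the coaster's corners are (266,357), (382,355), (381,450) and (263,447), and the stack is undisturbed. I'll cross-check the coaster centre from this view and lower with a guard.

```bash
python3 - <<'E'
from h import *
import pickle
s=pickle.load(open("s5.pkl","rb"))
q=np.array([at(s,200+u/4,70+v/4,.01) for u,v in((266,357),(382,355),(381,450),(263,447))]);m=q.mean(0);print(q.round(3).tolist(),m)
k=at(s,200+322/4,70+401/4,.01);print("cork",k)
c=np.array([.4833,-.1382])
assert np.hypot(*(m[:2]-c))<.008
r.move_straight([c[0],c[1],.09],.12);r.hold(.3)
g=r.move_straight([c[0],c[1],.066],.02,guard=2.5);print(g,r.get_tool_pos(),r.get_ft_force(),r.get_grip_width(),r.get_t())
w=r.snapshot("side");cv2.imwrite("pics/s6.png",cv2.resize(w["img"][110:210,230:350][...,::-1],(720,600)))
E
```

```text
[[0.531, -0.187, 0.01], [0.43, -0.195, 0.01], [0.434, -0.085, 0.01], [0.531, -0.082, 0.01]] [ 0.48156556 -0.1372513   0.01      ]
cork [ 0.48245373 -0.13743121  0.01      ]
True [ 0.48326247 -0.13825604  0.07062596] [-1.13831892  0.43519387  7.26040105] 0.009347811481204225 26.4167
```

View pics/s6.png

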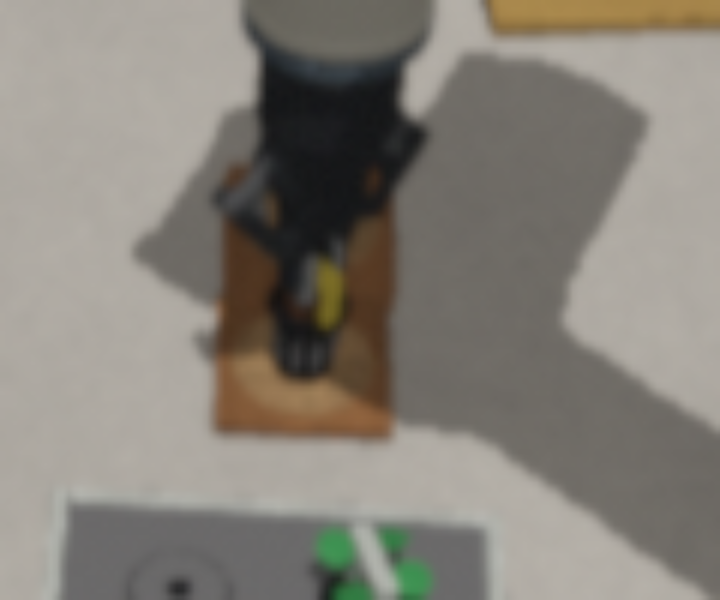

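Contact came at TCP z=0.0706, against 0.0705 expected. The foot is at about (303,370), in the middle of the cork. I'll release and retreat.

```bash
python3 - <<'E'
from h import *
p=r.get_tool_pos()
r.grip(.045);r.hold(.3);print(r.get_grip_width(),r.get_ft_force())
r.move_straight([p[0],p[1],.13],.05)
r.move_straight([p[0],p[1],.28],.2)
r.move_straight([p[0]-.1,p[1]-.16,.28],.2);r.hold(.3)
a=r.snapshot("side")["img"][110:210,230:350];b=r.snapshot("top")["img"][170:270,150:370]
cv2.imwrite("pics/end.png",np.hstack([cv2.resize(a,(360,300)),cv2.resize(b,(440,300))])[...,::-1]);print(r.get_t())
E
```

```text
0.04504850490821935 [-0.22019885 -0.29111306  1.33872045]
30.9417
```

View pics/end.png

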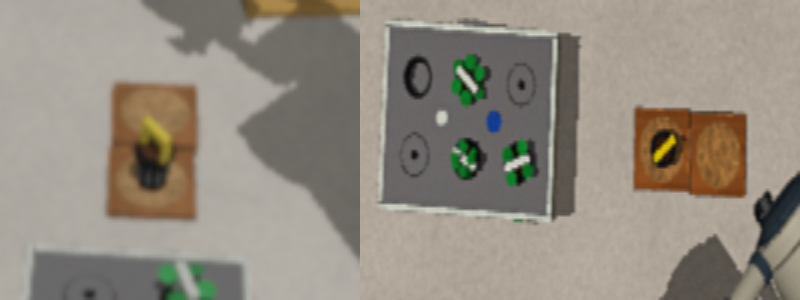

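The top view shows the pod upright in the middle of the coaster at (664,150), its socket empty at (417,77), and everything else in place. Handing in.

```bash
python3 -c "
from h import *
print(r.get_t());r.sign_off()"
```

```text
30.9417
the job is handed in; nothing more can be done
```

I finished the job and handed it in at 30.9 s of the 64 s allowed; the robot gave no verdict.

- **Coaster:** I pushed the top coaster off the stack toward the garden. It measured flat on the table, about 100–102 mm from the stack's centre. That is only a few mm over the 98 mm limit, but a gap was visible between it and the stack.
- **Pod:** I drew the yellow pod straight up by its handle with no sign of jamming (the 15 N guard did not trip). I set it down with light contact at the expected height, within 0.1 mm, and let go.
- **Last checks:** The final top and side pictures show the pod upright in the middle of the coaster, the lower coasters in place, and the other pods and plugs still in their sockets. I judged these by eye and did not re-measure them. The tumblers, phone and trowel were outside the final crops, but the arm went nowhere near them.
- **Disagreements:** The two camera estimates of the coaster's centre differed by about 2 mm. The coaster also ended about 13 mm short of where I expected from the finger width I had assumed. I placed the pod by the camera positions.

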